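Fit the filter cell on the up-looking camera

TASK

Of the three knurled filter cells standing about, take the one that fits the spigot of the up-looking camera, set it over the spigot and turn it until its hidden keyway drops over the pin, then press it down against the spring until it is fully home on the flange. Finish while still holding it pressed home with the gripper: do not let go. Leave the other cells and the rest of the things where they are.

Things in the scene. Friction and masses are not known exactly. Their poses are not given: they have to be found in the camera images.
- cell_medium_mid (a point): The filter cell that fits: loose metal cap, 44 mm tall, standing upright. Upper 20 mm: knurled round grip ring, 49 mm diameter, dark window on top. Below it a smooth skirt, 44 mm diameter, 24 mm tall. 0.08 to 0.17 kg. Point on the axis, 22 mm above the underside; z up, +x towards a short dark index line on the rim of the top, which marks the keyway.
- cell_medium_bore (a point): Mouth of that cell's bore: on the axis, at the underside, 22 mm below the point above. The bore is round, 31 mm diameter, 24 mm deep, open below only. One upright keyway, 8 mm wide, is cut in its wall over the whole depth on the +x side; it does not show from outside.
- cell_small_mid (a point): A smaller filter cell of the same make and material, which does not fit (it cannot pass over the camera's spigot): also 44 mm tall, grip ring 37 mm in diameter. Point on its axis, 22 mm up. To be left alone.
- cell_large_mid (a point): A larger filter cell of the same make and material, which does not fit (it is far too loose on the spigot and misses the pin): also 44 mm tall, grip ring 62 mm in diameter. Point on its axis, 22 mm up. To be left alone.
- flange (a point): Centre of the flat top of the round metal flange (62 mm diameter, 60 mm above the table) on the up-looking camera: a white box 84 mm square on a dark base plate 130 x 100 mm, fixed to the table. z up; x and y along the box's sides. Fully home means that the cell's underside lies flat on this flange.
- spigot_top (a point): Centre of the top of the fixed steel spigot on the flange: 28 mm diameter, 22 mm tall, bevelled rim. One pin, 5 mm thick, sticks out 5 mm sideways, its axis 9 mm above the flange. It points anywhere within 0.6 rad either side of the flange's +x, different each time (not shown by this pose), and never turns.
- spring_ring (a joint): Dark spring ring, 41 mm diameter, round the spigot under the pin: 0 = relaxed, 5 mm above the flange; 0.005 (m) = pressed flush, cell home. Pushes up with 4 N at 0, 6.5 N at home, so it lifts a cell let go. With its keyway off the pin a cell stops 11.5 mm above home; within 0.1 rad of it, it drops 6.5 mm freely onto this ring and needs a push for the last 5 mm.
- lens_cap: Bystander: black disc, 34 mm in diameter, 8 mm high. Origin at its underside.
- eraser: Bystander: white eraser 45 x 22 x 13 mm. Origin at its underside.
- cup: Bystander: paper cup, 75 mm tall, 72 mm across. Origin at its underside.
- mug: Bystander: white mug, 85 mm tall, 78 mm across, handle to its +y. Origin at its underside.
- tape: Bystander: roll of white tape lying flat, 90 mm across, 20 mm high. Origin at its underside.
- driver: Bystander: screwdriver 170 mm long, lying on the table, black handle.
- parts_tray: Bystander: open blue parts tray 100 x 150 x 35 mm. Origin at its underside.
Mind the look-alikes: they are no part of the job. What is shaped like the part that bears cell_medium_mid but blue or purple is not meant. What is shaped like the part that bears flange but blue is not meant.

How it is judged:
On the way, in this order (a step that is already met when the one before it is completed fails the run):
1. the fitting cell is held in the gripper, lifted clear of the table (contact force between the fingers and cell_medium above 1 N and height (world z) of cell_medium_mid above 0.075 m), for 0.1 s.
2. the cell is over the spigot, its top rim inside the bore (horizontal distance between cell_medium_mid and flange below 0.005 m and z of cell_medium_mid in the frame of flange below 0.041 m and angle between cell_medium_mid's own z axis and vertical below 0.15 rad), for 0.02 s.
At the end, for the whole second after the job is handed in: The medium cell is on the spigot within 4 mm of its axis, upright within 0.08 rad, its underside within 2 mm of the flange, the spring ring pressed down more than 3 mm, the gripper's fingers on the cell with more than 1 N, everything still, for the second after the program ends (horizontal distance between cell_medium_mid and flange below 0.004 m and z of cell_medium_mid in the frame of flange between 0.019 and 0.024 m and angle between cell_medium_mid's own z axis and vertical below 0.08 rad and value of joint spring_ring above 0.003 m and contact force between the fingers and cell_medium above 1 N and linear speed of cell_medium below 0.02 m/s); the arm keeps its last pose, push and grip.
It fails at once if one of the other two filter cells is shifted by more than 30 mm (distance of any of cell_small_mid, cell_large_mid from where it was at the start of the episode above 0.03 m).
It fails at once if a bystander is shifted by more than 40 mm (distance of any of cup, mug, tape, driver, lens_cap, eraser, parts_tray from where it was at the start of the episode above 0.04 m).
It also fails if it takes over 45 s, if anything falls off the work surface, if the arm or the gripper's body presses on something with over 40 N, if the wrist force passes 120 N, or if a joint passes its speed limit or range.

ROBOT

A 7-joint arm with a two-finger parallel gripper is mounted at the origin on the work surface. World frame = base frame: x ahead of the robot, y to its left, z up, the work surface at z = 0. Lengths are in m, angles in rad, forces in N, time in s.
With the tool pointing down it reaches from about 0.425 to 0.8 m from the base axis. Payload 8.3 kg.
Tool frame: the origin (TCP) lies at the very end of the fingers, on their centre line; the grasp point (between the pads) lies 19 mm behind it (env.hold_point_z is the z of the grasp point in the tool frame, in m); z points along the fingers, x is the direction in which the jaws open and shut, and the axes are right-handed (so a half turn about z gives the same grasp; the last joint's range is limited). The gripper opens to 85 mm and grips with 20 to 120 N. Pads are 22 mm wide; open, the fingers measure 114 mm over their backs; the gripper's body (76 mm by 85 mm) begins 54 mm behind the grasp point. The pads swing forward as they close: fully open they stand 13 mm farther back than shut.
Start: joints at [1.278, 0.383, 0.016, 1.37, -0.006, 1.388, -0.046], TCP at [0.142, -0.609, 0.231] pointing down, gripper open.
Joint ranges: [-2.95, 2.95], [-0.25, 2.06], [-1.52, 1.56], [0.18, 2.33], [-1.44, 4.58], [0.02, 2.06], [-3.01, 3.01]. Speed limits (rad/s): [2.39, 2.39, 3.01, 3.01, 3.14, 3.14, 3.14].

INTERFACE

Orientations are given as a unit quaternion [w, x, y, z].
In Python, from cell import env gives the robot as it stands. Calls block until the motion is done:
- env.movep(position, orientation): joint-space move of the TCP to a pose.
- env.move_l(position, orientation=None, v=0.15, contact_N=None): straight line of the TCP; orientation=None keeps the orientation; v is the mean speed in m/s. With contact_N (N) it stops when the force on the tool has changed by that much, and returns True; else False.
- env.movej(angles): joint-space move.
- env.move_gripper(opening, f_grip=None): finger opening in m; f_grip is the grip in N (None keeps the last); returns when the fingers have stopped.
- env.pause(seconds).
- env.ik(position, orientation): joint angles nearest the present ones, or None.
- env.observe(): the state.
- env.get_image(name): name is "side" or "top"; returns a dict with "frame" (400x640x3 uint8, red, green, blue), "fov_y" (degrees; the focal length in pixels is half the picture's height over the tangent of half this angle, whatever the lens; pixels are square), "cx", "cy" (the principal point, pixels), "rvec" (rotation vector, rad) and "tvec" (3), from world to camera coordinates, as OpenCV has them. Camera axes: x right, y down, z forward; pixel columns grow to the right and rows downward; lengths in m; the calibration is good to about 2 mm. A picture is of the moment at which its call begins. There is no depth.
A pose or a line that the arm cannot do raises env.MotionError and nothing moves.
- env.job_done(): hands the job in, once; it reports no verdict.
The state is a dict: "time": time; "q": joint angles; "joint_velocities": joint speeds; "joint_torque": joint torques, N m; "tcp_pos": TCP position; "orientation": TCP orientation; "force": force on the tool from outside, world axes, zero at the start; "torque": the same for the moment, N m; "opening": finger opening in m.
Only numpy, scipy, OpenCV 4.12 (cv2) and the standard library are available. Lean on these libraries where they do the work, as an engineer would, in place of code of your own. Each camera call takes 0.05 s, during which the arm holds its last target.

## Working session

There is one attempt and no reset: what is moved stays moved. The work goes in short steps, each a Python script; the robot and the scene stay as the last script left them, time stands still between calls to the robot, and variables do not carry over. Pictures are saved under pics/ and viewed, and the job is handed in when it is done.

```bash
ls; mkdir -p pics
python3 - <<'E'
from cell import env
import cv2
for n in("top","side"):
    d=env.get_image(n); cv2.imwrite(f"pics/{n}0.png",d["frame"][:,:,::-1])
    print(n,d["fov_y"],d["cx"],d["cy"],d["rvec"],d["tvec"])
    import pickle; pickle.dump(d,open(f"{n}0.pkl","wb"))
print(env.observe(),env.hold_point_z)
E
```

```text
pics
top 53.65971748503599 317.8099564465192 199.19243558448235 [ 2.09344321 -2.11518102  0.23417482] [0.04107139 0.56416366 0.90082428]
side 47.974526670410796 314.8143564991276 198.88662889355953 [ 2.21829858 -0.127891    0.07181194] [-0.55740363  0.12344599  1.04178306]
{'time': 0.1, 'q': array([ 1.27814066,  0.38415178,  0.01638908,  1.3710693 , -0.00631484,
        1.38820376, -0.04648063]), 'joint_velocities': array([ 0.00094152, -0.00120972,  0.00169177, -0.00370573,  0.0007082 ,
        0.00258227, -0.00090475]), 'joint_torque': array([ 3.07168091e-03, -6.29132366e+01,  8.47513899e-01, -3.72759497e+01,
        1.67350058e-02,  1.04461153e-02, -1.57805732e-05]), 'tcp_pos': array([ 0.14226483, -0.60811623,  0.23037124]), 'orientation': array([-5.47330250e-04,  7.83518923e-01, -6.21367285e-01, -7.03845757e-04]), 'force': array([0.37619903, 0.02104773, 0.33908202]), 'torque': array([ 0.02971654, -0.00817208, -0.01129311]), 'opening': 0.08559017995019015} -0.0187
```

View pics/top0.png

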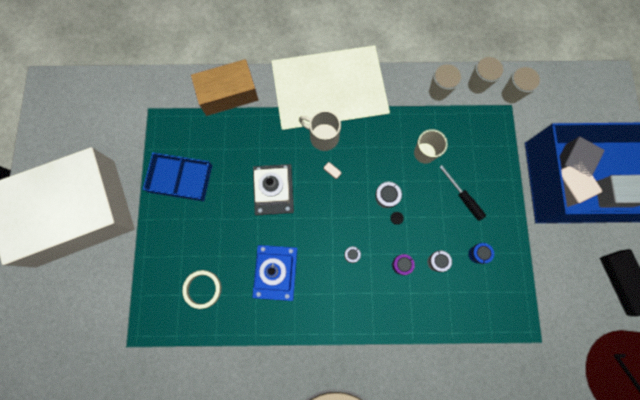

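View pics/side0.png

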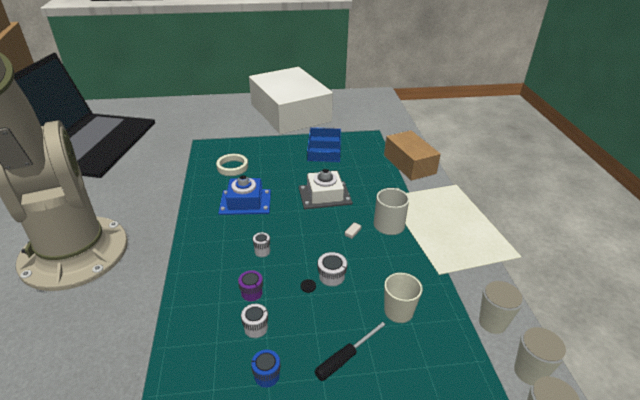

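The top view shows three metal cells: large at (388,194), small at (352,255) and a mid-size one at (441,261). The look-alikes are purple (403,264) and blue (483,253). The white camera box is at (271,187), with a blue decoy at (273,271). I choose the metal cell at (441,261) and the white box, and check both with sizes and a crop.

```bash
cat > h.py <<'E'
import cv2,numpy as np,pickle
def K(d):
    f=200/np.tan(np.radians(d["fov_y"])/2); return np.array([[f,0,d["cx"]],[0,f,d["cy"]],[0,0,1.]])
def ray(d,u,v,z):
    R=cv2.Rodrigues(np.array(d["rvec"],float))[0]; t=np.array(d["tvec"],float)
    c=-R.T@t; r=R.T@np.linalg.inv(K(d))@np.array([u,v,1.]); return c+r*(z-c[2])/r[2]
def proj(d,p):
    return cv2.projectPoints(np.array(p,float).reshape(-1,3),np.array(d["rvec"],float),np.array(d["tvec"],float),K(d),None)[0].reshape(-1,2)
def crop(d,u,v,w,h,s,name):
    im=d["frame"][int(v-h):int(v+h),int(u-w):int(u+w),::-1]
    im=cv2.resize(im,None,fx=s,fy=s,interpolation=cv2.INTER_CUBIC); cv2.imwrite("pics/"+name,im)
E
python3 - <<'E'
from h import *
T=pickle.load(open("top0.pkl","rb"));S=pickle.load(open("side0.pkl","rb"))
for n,u,v,z in(("med",441,261,.044),("large",388,194,.044),("small",352,255,.044),("flange",270,184,.082)):
    p=ray(T,u,v,z);print(n,p,proj(S,p))
a=[(T,441,261),(T,271,187),(S,255,320),(S,325,187)]
ims=[]
for i,(d,u,v) in enumerate(a):
    im=d["frame"][v-30:v+30,u-30:u+30,::-1]; ims.append(cv2.resize(im,(300,300),interpolation=cv2.INTER_CUBIC))
cv2.imwrite("pics/c0.png",np.vstack([np.hstack(ims[:2]),np.hstack(ims[2:])]))
E
```

```text
med [ 0.41363414 -0.25890019  0.044     ] [[253.61406039 313.33385899]]
large [ 0.58022298 -0.1398535   0.044     ] [[331.42306052 261.52105508]]
small [ 0.43013809 -0.04572561  0.044     ] [[259.95332313 237.32100238]]
flange [0.59892962 0.15001136 0.082     ] [[322.5602482 171.2186057]]
```

View pics/c0.png

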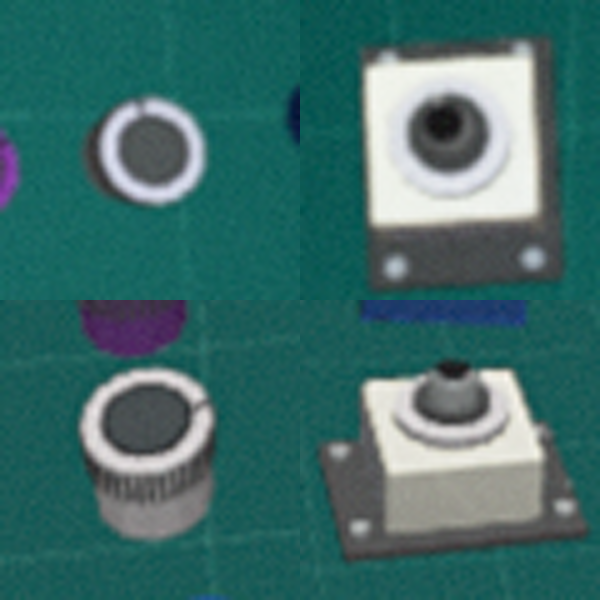

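Run:
```python
from h import *
T=pickle.load(open("top0.pkl","rb"));S=pickle.load(open("side0.pkl","rb"))
def ell(d,u,v,w,cond):
    im=d["frame"][v-w:v+w,u-w:u+w].astype(int); m=cond(im).astype(np.uint8)*255
    cs,_=cv2.findContours(m,cv2.RETR_EXTERNAL,cv2.CHAIN_APPROX_NONE); c=max(cs,key=cv2.contourArea)
    h=cv2.convexHull(c); return m,cv2.fitEllipse(h)
hsv=lambda im:(im.max(2)-im.min(2),im.max(2))
# medium top ring
for n,d,u,v,w in(("T",T,441,261,18),("S",S,255,315,18)):
    m,e=ell(d,u,v,w,lambda im:(im.min(2)>150)); c=(e[0][0]+u-w,e[0][1]+v-w)
    p=ray(d,*c,.044); print("med",n,c,e[1:],p)
# flange: bluish-white: print channels
print(T["frame"][184,255:290]); 
ims=[]
for d,u,v in((T,270,185),(S,325,182)):
    im=d["frame"][v-20:v+20,u-20:u+20,::-1]; ims.append(cv2.resize(im,(400,400),interpolation=cv2.INTER_CUBIC))
cv2.imwrite("pics/c1.png",np.hstack(ims))
b=np.array([.599,.150])
for d,n in((T,'T'),(S,'S')):
    for z in(.06,.069,.082): print(n,z,proj(d,[[b[0],b[1],z],[b[0]+.02,b[1],z],[b[0],b[1]+.02,z]]).round(1).tolist())
```

```text
med T (440.960729598999, 260.68860054016113) ((19.217483520507812, 20.474287033081055), 133.0928497314453) [ 0.41437478 -0.25886417  0.044     ]
med S (253.7007541656494, 313.91966438293457) ((20.723745346069336, 25.549121856689453), 76.66702270507812) [ 0.41378266 -0.26029671  0.044     ]
[[227 231 217]
 [240 242 233]
 [237 239 232]
 [230 233 231]
 [220 224 226]
 [218 222 230]
 [206 210 217]
 [152 156 161]
 [ 89  94  93]
 [ 68  72  74]
 [ 82  83  84]
 [ 73  74  74]
 [ 54  57  56]
 [ 35  37  39]
 [ 31  32  32]
 [ 47  44  45]
 [ 53  51  55]
 [ 74  74  73]
 [ 94  96  97]
 [ 96  99 100]
 [ 82  82  83]
 [ 70  75  74]
 [ 70  72  76]
 [115 121 122]
 [193 196 205]
 [220 223 231]
 [225 226 233]
 [220 223 227]
 [222 226 223]
 [231 235 229]
 [238 241 235]
 [236 238 232]
 [218 216 205]
 [156 153 141]
 [ 92  92  87]]
T 0.06 [[271.1, 186.3], [271.2, 178.4], [262.9, 186.4]]
T 0.069 [[270.6, 185.3], [270.8, 177.4], [262.4, 185.4]]
T 0.082 [[270.0, 184.0], [270.1, 176.0], [261.7, 184.1]]
S 0.06 [[322.4, 178.2], [330.0, 177.7], [321.5, 173.9]]
S 0.069 [[322.5, 175.4], [330.1, 174.9], [321.5, 171.1]]
S 0.082 [[322.6, 171.2], [330.2, 170.8], [321.6, 167.0]]
```

View pics/c1.png

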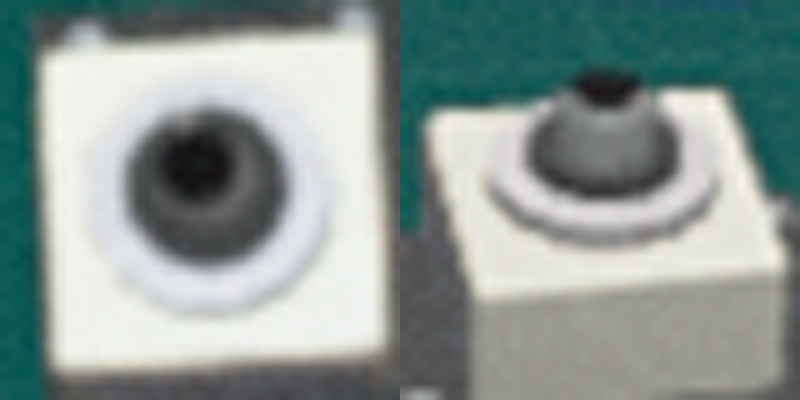

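Run:
```python
from h import *
T=pickle.load(open("top0.pkl","rb"));S=pickle.load(open("side0.pkl","rb"))
def ell(d,u,v,w,cond):
    s=4; im=cv2.resize(cv2.GaussianBlur(d["frame"],(3,3),0)[v-w:v+w,u-w:u+w],None,fx=s,fy=s,interpolation=cv2.INTER_CUBIC).astype(int); m=cond(im).astype(np.uint8)*255
    m=cv2.morphologyEx(m,cv2.MORPH_OPEN,np.ones((5,5)))
    cs,_=cv2.findContours(m,cv2.RETR_EXTERNAL,cv2.CHAIN_APPROX_NONE); c=max(cs,key=cv2.contourArea)
    e=cv2.fitEllipse(cv2.convexHull(c)); f=lambda q:((q[0]+.5)/s-.5)
    return m,(f(e[0][0])+u-w,f(e[0][1])+v-w),np.array(e[1])/s,e[2]
ms=[]
br=lambda im:(im[...,2]-im[...,0]>-2)
for n,d,u,v in(("T",T,271,186),("S",S,324,178)):
    m,c,a,t=ell(d,u,v,15,br); ms.append(m); print("flange ring",n,c,a,t,ray(d,*c,.06))
    m,c,a,t=ell(d,u,v,15,lambda im:im.max(2)<120);ms.append(m); print("spring/spigot",n,c,a,t,ray(d,*c,.065))
    m,c,a,t=ell(d,u,v-3,15,lambda im:im.max(2)<45);ms.append(m); print("window",n,c,a,t,ray(d,*c,.082))
cv2.imwrite("pics/m.png",np.hstack(ms))
# boxes edges
m=((T["frame"].min(2)>195)).astype(np.uint8)*255; m[:160]=0;m[220:]=0;m[:,:245]=0;m[:,300:]=0
cs,_=cv2.findContours(m,cv2.RETR_EXTERNAL,cv2.CHAIN_APPROX_NONE);r=cv2.boxPoints(cv2.minAreaRect(max(cs,key=cv2.contourArea)))
P=np.array([ray(T,*q,.055) for q in r]); print(P, P.mean(0)); e=P[1]-P[0]; print(np.arctan2(e[1],e[0]))
# index
for n,d,u,v in(("T",T,441,261),("S",S,254,314)):
    pass
print("idx T",ray(T,439.2,252.2,.044),"idx S",ray(S,265.2,310.8,.044))
```

```text
Traceback (most recent call last):
TypeError: 'float' object is not subscriptable
```

Run:
```python
from h import *
T=pickle.load(open("top0.pkl","rb"));S=pickle.load(open("side0.pkl","rb"))
def ell(d,u,v,w,cond):
    s=4; im=cv2.resize(cv2.GaussianBlur(d["frame"],(3,3),0)[v-w:v+w,u-w:u+w],None,fx=s,fy=s,interpolation=cv2.INTER_CUBIC).astype(int); m=cond(im).astype(np.uint8)*255
    m=cv2.morphologyEx(m,cv2.MORPH_OPEN,np.ones((5,5)))
    cs,_=cv2.findContours(m,cv2.RETR_EXTERNAL,cv2.CHAIN_APPROX_NONE); c=max(cs,key=cv2.contourArea)
    e=cv2.fitEllipse(cv2.convexHull(c)); f=lambda q:((q+.5)/s-.5)
    return m,(f(e[0][0])+u-w,f(e[0][1])+v-w),np.array(e[1])/s,e[2]
ms=[]
br=lambda im:(im[...,2]-im[...,0]>-2)&(im.min(2)>120)
for n,d,u,v in(("T",T,271,186),("S",S,324,178)):
    m,c,a,t=ell(d,u,v,15,br); ms.append(m); print("flange ring",n,c,a,t,ray(d,*c,.06))
    m,c,a,t=ell(d,u,v,15,lambda im:im.max(2)<120);ms.append(m); print("spring/spigot",n,c,a,t,ray(d,*c,.065))
    m,c,a,t=ell(d,u,v-3,15,lambda im:im.max(2)<50);ms.append(m); print("window",n,c,a,t,ray(d,*c,.082))
cv2.imwrite("pics/m.png",np.hstack(ms))
m=((T["frame"].min(2)>195)).astype(np.uint8)*255; m[:160]=0;m[220:]=0;m[:,:245]=0;m[:,300:]=0
cs,_=cv2.findContours(m,cv2.RETR_EXTERNAL,cv2.CHAIN_APPROX_NONE);r=cv2.boxPoints(cv2.minAreaRect(max(cs,key=cv2.contourArea)))
P=np.array([ray(T,*q,.055) for q in r]); print(P, P.mean(0)); e=P[1]-P[0]; print(np.arctan2(e[1],e[0]))
print("idx T",ray(T,439.2,252.2,.044),"idx S",ray(S,265.2,310.8,.044))
```

```text
flange ring T (271.09043407440186, 184.40492916107178) [25.80416298 26.90431976] 127.5830307006836 [0.6037488  0.15001952 0.06      ]
spring/spigot T (270.20360946655273, 183.24286270141602) [14.57366276 15.05844975] 86.11370849609375 [0.60538921 0.15163977 0.065     ]
window T (269.13125133514404, 181.13719272613525) [6.12705469 6.88791037] 73.791015625 [0.60609351 0.15222382 0.082     ]
flange ring S (326.6003608703613, 173.31407165527344) [4.90984583 8.17893982] 77.2735595703125 [0.61303244 0.17148636 0.06      ]
spring/spigot S (323.15726947784424, 167.18933773040771) [11.442173   49.33930969] 89.7577896118164 [0.60673853 0.19445952 0.065     ]
window S (325.060152053833, 170.1321792602539) [2.53065443 3.88698316] 95.88357543945312 [0.60608792 0.15435418 0.082     ]
[[0.64496068 0.19376879 0.055     ]
 [0.6473548  0.1129406  0.055     ]
 [0.56646559 0.10937675 0.055     ]
 [0.56416481 0.18875625 0.055     ]] [0.60573647 0.1512106  0.055     ]
-1.5411852263953312
idx T [ 0.43467974 -0.25621318  0.044     ] idx S [ 0.4355941  -0.25539081  0.044     ]
```

View pics/m.png

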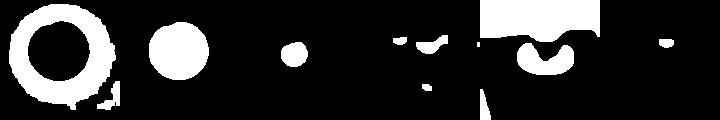

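```bash
cat >> h.py <<'E'
def Q(psi): return [0,float(np.cos(psi/2)),float(np.sin(psi/2)),0]
E
python3 - <<'E'
from h import *
from cell import env
T=pickle.load(open("top0.pkl","rb"))
p=ray(T,268.5,177,.069)[:2]-[.6058,.1523]; print("pin",p,np.arctan2(p[1],p[0]))
for z in(.15,.012): print(env.ik([.4141,-.2595,z],Q(0)))
for y in(-1,0,1): print(env.ik([.6058,.1523,.12],Q(y)))
env.movep([.4141,-.2595,.15],Q(0))
print(env.move_l([.4141,-.2595,.012],v=.1,contact_N=8))
f0=env.observe()
env.move_gripper(.03,60)
o=env.observe();print(o["time"],o["tcp_pos"],o["opening"],o["force"],f0["force"])
for n in("top","side"):
    d=env.get_image(n); pickle.dump(d,open(n+"1.pkl","wb")); u,v=(441,261) if n=="top" else (255,310); crop(d,u,v,50,50,4,n+"1.png")
E
```

```text
pin [0.01439448 0.00328322] 0.22425245817907563
[ 0.89005761  0.17863203 -0.43830224  1.83408793  0.08283242  1.14673866
  0.42374046]
[ 0.85520385  0.36317453 -0.41837649  1.96659809  0.19329315  0.85009994
  0.33284317]
[ 0.32974734  0.63146377 -0.92289225  1.4902357   0.51422275  1.27640103
 -1.65024691]
[ 0.37287355  0.66823067 -1.00449904  1.48835995  0.57343283  1.30087071
 -0.68767716]
[ 0.37656862  0.67176628 -1.01182509  1.48820205  0.57890551  1.30326512
  0.30890548]
False
3.725 [ 0.4143935  -0.25970526  0.01259996] 0.04720290006578401 [-1.40682436  0.43494431  5.71509107] [-0.36985948 -0.96283953 -0.097057  ]
```

View pics/side1.png

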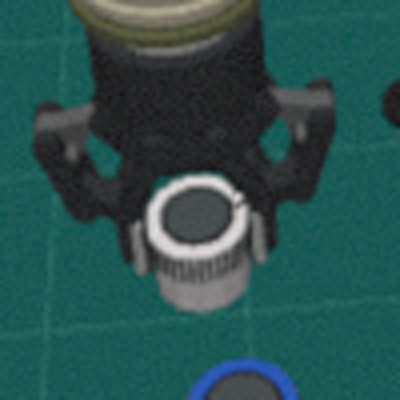

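The side crop shows the pads on the knurled ring, with the ring centre at about (254,314) and the index line at about (265,310). Next I lift and carry.

Run:
```python
from h import *
from cell import env
env.move_l([.4141,-.2595,.2],v=.12)
env.pause(.2)
o=env.observe();print(o["opening"],o["force"])
env.movep([.6058,.1523,.2],Q(0))
env.move_l([.6058,.1523,.135],v=.08); env.pause(.2)
o=env.observe();print(o["time"],o["tcp_pos"],o["opening"],o["force"])
for n in("top","side"):
    d=env.get_image(n); pickle.dump(d,open(n+"2.pkl","wb"))
    u,v=proj(d,[.606,.152,.1])[0]; print(u,v); crop(d,int(u),int(v),40,40,8,n+"2.png")
```

```text
0.047850814440819164 [ 0.5586234   0.09397651 -1.43649788]
8.5667 [0.60610031 0.15239658 0.13560493] 0.047237546588330966 [ 0.29380201  1.04028506 -0.93875234]
268.30435072581645 179.16527823571374
325.28898261312446 164.8175755288683
```

View pics/side2.png

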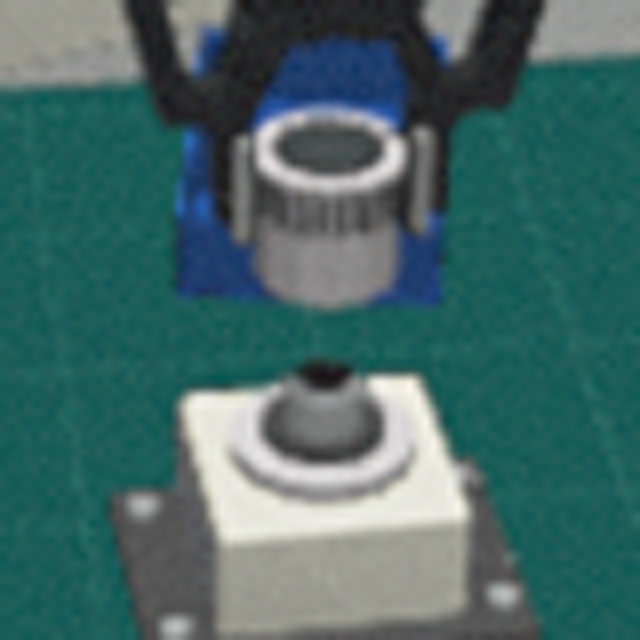

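View pics/top2.png

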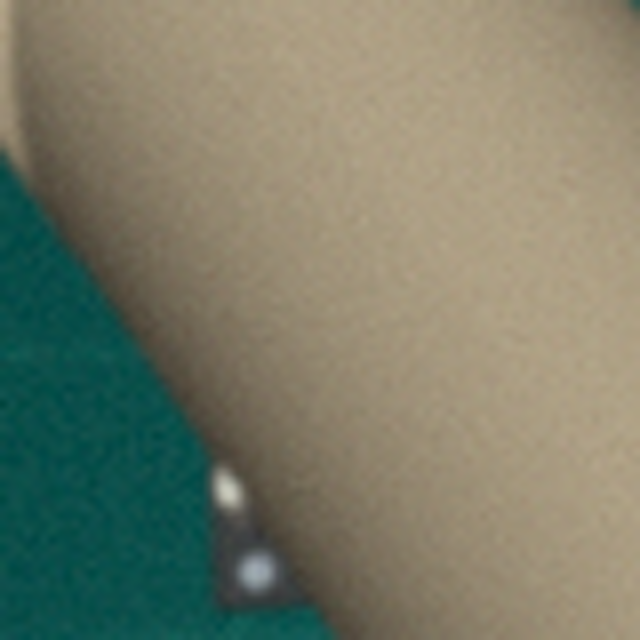

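Run:
```python
from h import *
d=pickle.load(open("side2.pkl","rb"))
f=d["frame"].astype(int)
# cell top ellipse by bright mask
s=8;im=cv2.resize(d["frame"][124:204,285:365],None,fx=s,fy=s,interpolation=cv2.INTER_CUBIC).astype(int)
sub=im[90:205,245:415]; m=(sub.min(2)>150).astype(np.uint8)*255
cs,_=cv2.findContours(m,0,cv2.CHAIN_APPROX_NONE);e=cv2.fitEllipse(cv2.convexHull(max(cs,key=cv2.contourArea)));print(e)
u=(e[0][0]+245+.5)/8-.5+285; v=(e[0][1]+90+.5)/8-.5+124
print("cell",u,v,ray(d,u,v,.167))
# skirt left/right edges row 270 ; flange ring left/right extreme
sub=im[340:520,200:440]; m=((sub[...,2]-sub[...,0]>-3)&(sub.min(2)>110)).astype(np.uint8)*255
m=cv2.morphologyEx(m,cv2.MORPH_OPEN,np.ones((5,5)))
cs,_=cv2.findContours(m,0,cv2.CHAIN_APPROX_NONE);c=cv2.convexHull(max(cs,key=cv2.contourArea));e=cv2.fitEllipse(c);print(e,cv2.boundingRect(c))
u=(e[0][0]+200+.5)/8-.5+285; v=(e[0][1]+340+.5)/8-.5+124
print("flange",u,v,ray(d,u,v,.06)); cv2.imwrite("pics/m2.png",m)
print("window",ray(d,325.1,170.5,.082))
print(proj(d,[[.6058,.1523,.06],[.6058,.1523,.082]]))
```

```text
((83.58676147460938, 60.77254867553711), (84.22941589355469, 152.73948669433594), 92.36577606201172)
cell 325.6358451843262 142.40906858444214 [0.60535929 0.15093289 0.167     ]
((108.68824768066406, 67.34170532226562), (64.68143463134766, 148.71224975585938), 86.1727294921875) (47, 39, 129, 62)
flange 323.148530960083 174.4802131652832 [0.60312926 0.16699803 0.06      ]
window [0.60595608 0.15262892 0.082     ]
[[324.89191742 177.53409227]
 [325.0578295  170.57325796]]
```

View pics/m2.png

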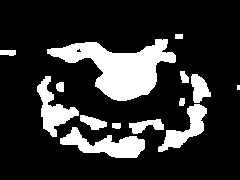

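Run:
```python
from h import *
from cell import env
env.move_l([.606,.153,.105],v=.06)
r=env.move_l([.606,.153,.080],v=.03,contact_N=5)
o=env.observe();print(r,o["time"],o["tcp_pos"],o["opening"],o["force"],o["torque"])
d=env.get_image("side"); pickle.dump(d,open("side3.pkl","wb")); crop(d,325,170,30,30,10,"side3.png")
```

```text
False 10.3 [0.60613432 0.15308528 0.08022736] 0.04790229723338006 [ 0.33765715  0.16901114 -1.45949482] [-0.02236836 -0.00237341  0.0498829 ]
```

View pics/side3.png

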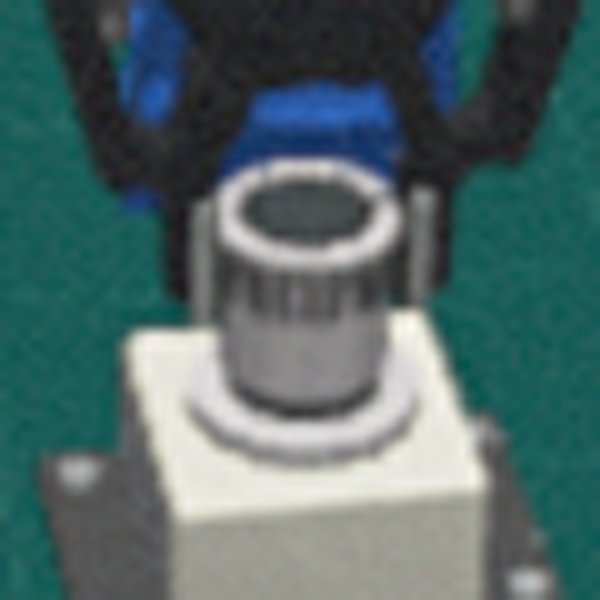

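The side crop shows the cell over the spigot just above the flange ring, with no contact yet at an underside of about 68 mm. That is already below the pin stop, so it seems keyed. I'll keep going down gently.

Run:
```python
from h import *
from cell import env
for z in(.078,.0765,.075,.0735,.072,.0705):
    r=env.move_l([.606,.153,z],v=.02,contact_N=14); env.pause(.15)
    o=env.observe();print(z,r,o["time"],o["tcp_pos"].round(4),round(o["opening"],4),o["force"].round(1),o["torque"].round(2))
    if r or o["force"][2]>11: break
d=env.get_image("side"); pickle.dump(d,open("side4.pkl","wb")); crop(d,325,170,30,30,10,"side4.png")
```

```text
0.078 False 10.75 [0.606 0.153 0.078] 0.0475 [ 0.1 -0.4 -0.8] [-0.03  0.    0.01]
0.0765 False 11.15 [0.6062 0.1531 0.0769] 0.0479 [-0.  -0.6  3.3] [-0.03  0.14 -0.  ]
0.075 False 11.55 [0.6062 0.1531 0.0752] 0.0477 [-0.8  0.6  3.3] [ 0.05 -0.06  0.04]
0.0735 False 11.95 [0.6062 0.1531 0.0737] 0.0474 [1.3 0.3 4.9] [ 0.03 -0.2  -0.02]
0.072 False 12.35 [0.6062 0.1531 0.0727] 0.0475 [-1.4 -0.6  9.1] [-0.08  0.21  0.06]
0.0705 False 12.75 [0.6063 0.1531 0.0726] 0.0476 [-5.6 -3.9 20.4] [-0.62  1.42  0.06]
```

View pics/side4.png

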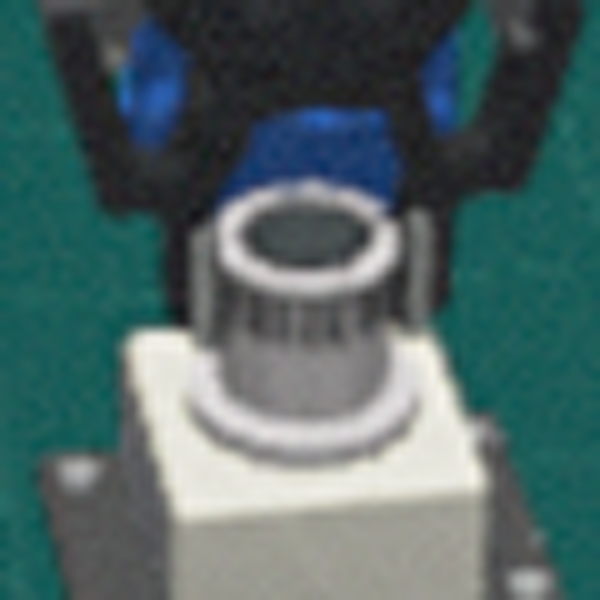

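Run:
```python
from cell import env
env.pause(.4)
o=env.observe();print(o["time"],o["tcp_pos"].round(4),round(o["opening"],4),o["force"].round(1),abs(o["joint_velocities"]).max())
env.job_done()
```

```text
13.2 [0.6063 0.1531 0.0726] 0.0475 [-6.  -2.8 19.8] 0.0033309380644489235
the job is handed in; nothing more can be done
```

I put the medium metal cell on the white camera's spigot and pressed it home. I handed the job in at 13.2 s with the gripper still holding and pressing it at about 20 N.

- **Turning the cell:** No turn was needed. The index line was at about 0.17 rad and the pin, estimated from the pictures, at about 0.22 rad, so the keyway dropped over the pin on the way down.
- **Last checks that it is home:** The spring began to push back at a TCP height of about 77 mm. The hard stop came at 72.6 mm, which puts the underside at 60 mm, the flange height. The final picture shows the skirt seated on the flange ring, the jaws were 47.5 mm apart on the ring, and nothing was moving.
- **What failed or disagreed:** Fitting the flange ring in the side view failed, so I took the spigot's centre from the top view and the dark spigot top. The index line was not clearly visible once the cell was gripped and over the camera, so the keying is confirmed only by heights and forces. At the end there was a side force of about 6 N. I did not take a last picture of the other objects, but the path stayed clear of them.

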